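# Shut and lock the analyser's service panel

## Task

The service panel on top of the small bench analyser has been left propped open. Push it down with a fingertip until it is fully shut, then set a fingertip (or both) in the slot of the round quarter-turn fastener and turn it clockwise, seen from above, as far as it goes, so that the panel is locked. Do not raise the panel further, leave the glassware and boxes round about undisturbed, and finish clear of everything.

Things in the scene. Friction and masses are not known exactly. Their poses are not given: they have to be found in the camera images.
- analyser: White bench analyser fixed to the table: housing 260 mm deep (its x) by 280 mm wide (its y) by 85 mm high; origin at the centre of its underside, x to its back, z up. The front with keypad and display looks to its -x. A flat deck 60 mm deep runs along the back, from x = +70 mm (a vial stands on it); forward of that it is open-topped, covered by the service panel.
- panel (a joint): Opening of the service panel (rad): 0 shut, flat on the housing; starts 0.2 to 0.55 open. Grey plate 200 mm (front to back) by 240 by 6 mm, hinged along its back edge at the analyser's x = +70 mm, z = 85 mm; its front edge rises. The hinge is stiff: it stays at any angle and needs 2 to 4 N down on the front part to shut. Top 91 mm above the table when shut.
- panel_front (a point): Middle of the panel's front edge, on its top face; x points along the panel to its back hinge (200 mm away), y along the edge (120 mm to either side), z out of the top face. Only the fastener stands up from the panel.
- fastener (a joint): Turn of the fastener (rad): 0 released, slot front to back; grows clockwise seen from above to a stop at 1.571, locked, slot parallel to the panel's front edge. Starts 0 to 0.35. Friction about 0.12 N m; stays where left. Its tongue under the panel goes beneath a catch in the housing; if turned before the panel is shut, the tongue lands on the catch and the panel cannot shut.
- slot (a point): Centre of the slot's floor, on the turning axis, 145 mm forward of the hinge, midway across the panel; x along the slot, y across it, z along the axis (up when shut). Fastener: aluminium disc 84 mm across, floor 3 mm above the panel; two raised half-moons 14 mm above that floor leave between them a straight slot 32 mm wide, 14 mm deep, across the whole disc, open at both ends.
- rack: White tube rack with six capped tubes, 90 x 110 mm, 84 mm high, left of the analyser; origin at the centre of its underside; to be left alone.
- amber: Small amber vial, 38 mm across, 62 mm high, right of the analyser; origin at the centre of its underside; leave alone.
- cup: Clear specimen cup with a lid, 52 mm across, 58 mm high, right of the analyser; origin at the centre of its underside; leave alone.
- vial: Glass vial, 26 mm across, 45 mm high, standing on the analyser's back deck; origin at the centre of its underside; leave alone.
- microplate: White microplate, 86 x 128 x 14 mm, lying on the table; origin at the centre of its underside; leave alone.
- reagent: White plastic bottle, 60 mm across, 120 mm high, at the right of the table; origin at the centre of its underside; leave alone.
- tipbox: Blue box of pipette tips, 87 x 122 x 62 mm, on the table; origin at the centre of its underside; leave alone.

How it is judged (in metres and radians):
On the way, in this order (a step that is already met when the one before it is completed fails the run):
1. the panel is pushed shut with the fastener still released (value of joint panel below 0.03 rad and value of joint fastener below 0.9 rad), for 0.2 s.
2. the fastener is turned to its locked position with the panel shut (value of joint panel below 0.03 rad and value of joint fastener above 1.4 rad), for 0.2 s.
At the end, for the whole second after the job is handed in: The panel is shut (within 0.03 rad) and the fastener is turned clockwise to at least 1.40 rad of its 1.571 rad (80 of 90 degrees) (all of step 2); the robot touches nothing.
It fails at once if the panel is lifted further open (beyond 0.70 rad) (value of joint panel above 0.7 rad).
It fails at once if one of the loose things nearby is moved more than 20 mm or lifted (distance of any of rack, amber, cup, vial, microplate, reagent, tipbox from where it was at the start of the episode above 0.02 m).
It also fails if it takes over 48 s, if anything falls off the work surface, if the arm or the gripper's body presses on something with over 40 N, if the wrist force passes 120 N, or if a joint passes its speed limit or range.

## Robot

A 6-joint arm with a two-finger parallel gripper is mounted at the origin on the work surface. World frame = base frame: x ahead of the robot, y to its left, z up, the work surface at z = 0. Lengths are in mm, angles in rad, forces in N, time in s.
With the tool pointing down it reaches from about 325 to 900 mm from the base axis. Payload 6.1 kg.
Tool frame: the origin (TCP) lies midway between the tips of the shut fingers; the grasp point (between the pads) lies 19 mm behind it; z points along the fingers, y is the direction in which the jaws open and shut (so a half turn about z gives the same grasp; the last joint's range is limited). The gripper opens to 85 mm and grips with 20 to 120 N. Pads are 22 mm wide; open, the fingers measure 114 mm over their backs; the gripper's body (76 mm by 85 mm) begins 54 mm behind the grasp point. The pads swing forward as they close: fully open they stand 13 mm farther back than shut.
Start: joints at [-1.273, 0.22, 1.526, -0, 1.395, -0.126], TCP at [257.009, -569.703, 231.3] pointing down, gripper open.
Joint ranges: [-2.98, 2.98], [-0.91, 2.08], [0.09, 2.57], [-1.24, 4.39], [0.2, 2.65], [-2.68, 2.68]. Speed limits (rad/s): [2.57, 2.57, 3.01, 3.14, 3.14, 3.14].

## Interface

Orientations are given as a rotation vector (axis times angle).
In Python, from station import r, read_camera, order gives the robot as it stands.
- The arm moves only by the tool jog_arm, never from a script. Its argument "steps" is text: rows parted by semicolons, each of 7 numbers parted by spaces: the turn, a rotation vector about the tool's x, y, z in degrees, then the shift along the tool's x, y, z in m, then the opening, from 0 (shut) to 1 (fully open). A call has 1 to 12 rows; each row shifts and turns the commanded pose from where the row before left it, along the tool's axes as they then stand; what a row does not reach is not made up. A row lasts 1/10 s, in which the tool goes at most 50 mm and 8.59 degrees, less where a joint would pass 70% of its speed; a pose out of reach is approached as far as the arm can. A call with a gripper value outside its range is refused whole. The fingers move at their own pace and stop on an object; "grip_force" is the grip in N (left out, the last holds). Time passes only in rows, so rows that do not move let the fingers close. It gives the time, the measured TCP pose, the force and the opening at its end, in the units of the state.
- r.read_state(): the state, without advancing time (a new reading comes with each control period).
- read_camera(name): name is "scene" or "side" or "wrist"; returns a dict with "frame" (400x640x3 uint8, red, green, blue), "fx", "fy", "cx", "cy" (pixels), "pose" (4x4, takes a point from camera to world coordinates). Camera axes: x right, y up, looking along -z (the intrinsics and any distortion apply to the point x, -y, -z); pixel columns grow to the right and rows downward; lengths in mm; the calibration is good to about 2 mm. A picture is of the moment at which its call begins. There is no depth.
- order.job_done(): hands the job in, once; it reports no verdict.
The state is a dict: "time": time; "joint_pos": joint angles; "qd": joint speeds; "joint_efforts": joint torques, N m; "position": TCP position; "eef_rot": TCP orientation; "ft_force": force on the tool from outside, world axes, zero at the start; "torque": the same for the moment, N m; "finger_gap": opening from 0.0 (shut) to 1.0 (fully open).
Only numpy, scipy, OpenCV 4.12 (cv2) and the standard library are available. Lean on these libraries where they do the work, as an engineer would, in place of code of your own. Each camera call takes 0.05 s, during which the arm holds its last target. There are 200 camera calls.

## Working session

There is one attempt and no reset: what is moved stays moved. The work goes in short steps, Python scripts to look and compute and a tool call to move; the robot and the scene stay as the last step left them, time stands still between calls to the robot, and variables do not carry over. Pictures are saved under pics/ and viewed, on a budget of 10 in all, crops included, one or two more only if the job needs it, and the job is handed in when it is done.

Besides the shell and the picture viewer there is one more tool, called by a JSON object that holds its "method" and its "body", one argument or row to a line. jog_arm: Moves the arm, as the interface text tells. Its arguments: {"type":"object","properties":{"steps":{"type":"string"},"grip_force":{"type":"number"}},"required":["steps"]}

```bash
mkdir -p pics; ls
python3 - <<'E'
from station import r, read_camera
import cv2,pickle
d={}
for n in("scene","side"):
    c=read_camera(n);d[n]=c;cv2.imwrite(f"pics/{n}0.png",c["frame"][:,:,::-1]);print(n,{k:v for k,v in c.items() if k!="frame"})
pickle.dump(d,open("cams.pkl","wb"))
print(r.read_state())
E
```

```text
pics
scene {'fx': 427.6546401727902, 'fy': 427.6546401727902, 'cx': 321.2997909603858, 'cy': 200.55630676092204, 'pose': array([[-2.74020061e-01, -6.92161501e-01,  6.67701627e-01,
         1.37153676e+03],
       [ 9.61705650e-01, -1.92924923e-01,  1.94684918e-01,
         2.48922577e+02],
       [-5.93712008e-03,  6.95480001e-01,  7.18520925e-01,
         9.75581921e+02],
       [ 0.00000000e+00,  0.00000000e+00,  0.00000000e+00,
         1.00000000e+00]])}
side {'fx': 458.52708100718, 'fy': 458.52708100718, 'cx': 315.5458090656062, 'cy': 204.74330290641626, 'pose': array([[-9.45975259e-01,  2.20713055e-01, -2.37521697e-01,
         2.03402428e+02],
       [-3.24175010e-01, -6.29277401e-01,  7.06343058e-01,
         1.13285648e+03],
       [ 6.43209776e-03,  7.45181656e-01,  6.66830509e-01,
         1.18036051e+03],
       [ 0.00000000e+00,  0.00000000e+00,  0.00000000e+00,
         1.00000000e+00]])}
{'time': 0.1, 'joint_pos': array([-1.27311776e+00,  2.21177028e-01,  1.52752701e+00, -5.37507172e-05,
        1.39470422e+00, -1.26072803e-01]), 'qd': array([ 0.00044853, -0.00399356, -0.00351713,  0.00125701,  0.00017935,
        0.00074413]), 'joint_efforts': array([ 1.17175154e-03, -4.98242104e+01, -3.90547621e+01, -7.31443697e-05,
        5.68532836e-03,  6.47140155e-06]), 'position': array([ 256.81836089, -569.17898553,  230.27416409]), 'eef_rot': array([-3.06957377e+00, -6.60293193e-01,  3.27023202e-04]), 'ft_force': array([-0.26187303,  1.50173973, -0.2819776 ]), 'torque': array([-0.02035016, -0.02782977, -0.01323056]), 'finger_gap': 0.9990476203669657}
```

View pics/scene0.png

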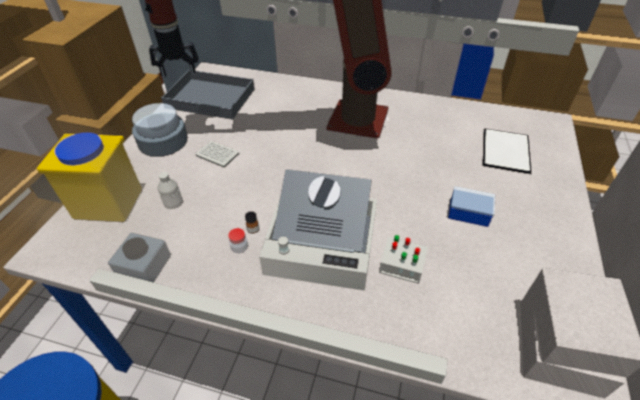

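View pics/side0.png

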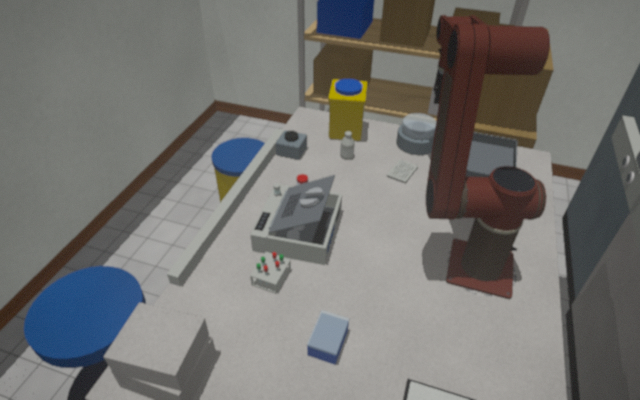

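The scene view shows the analyser at about (320,230), its front facing the robot. The panel is raised, with the fastener at (323,192). The side view shows the panel open at about (305,205). I'll enlarge both.

Run:
```python
import cv2,pickle,numpy as np
d=pickle.load(open("cams.pkl","rb"))
a=d["scene"]["frame"][155:295,245:385,::-1];b=d["side"]["frame"][165:265,240:350,::-1]
a=cv2.resize(a,(560,560),interpolation=cv2.INTER_CUBIC);cv2.imwrite("pics/c1.png",a)
b=cv2.resize(b,(660,600),interpolation=cv2.INTER_CUBIC);cv2.imwrite("pics/c2.png",b)
```

```text
(no output)
```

View pics/c1.png

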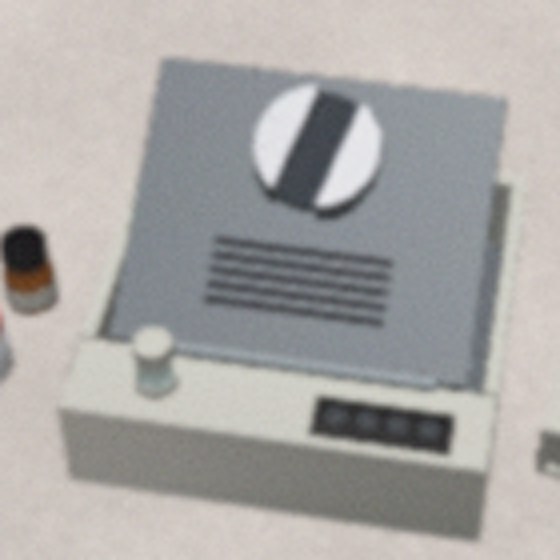

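View pics/c2.png

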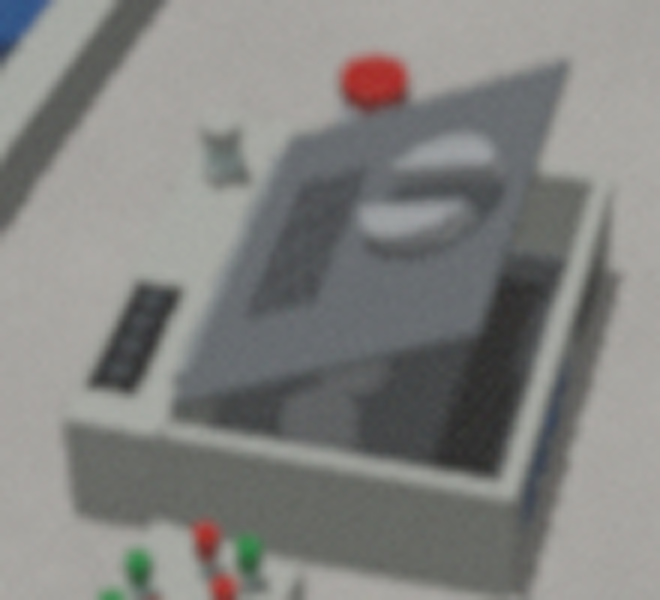

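```bash
cat > fit.py <<'E'
import pickle,numpy as np
from scipy.optimize import least_squares
d=pickle.load(open("cams.pkl","rb"))
def proj(c,p):
    q=np.linalg.inv(c["pose"])@np.r_[p,1]
    return np.array([c["cx"]+c["fx"]*q[0]/-q[2],c["cy"]+c["fy"]*q[1]/q[2]])
H=lambda x,y,z:lambda v:(x,y,z)
def P(s,y,h):
    return lambda v:(70-s*np.cos(v[3])+h*np.sin(v[3]),y,85+s*np.sin(v[3])+h*np.cos(v[3]))
def S(t):
    return lambda v:P(145-t*np.cos(v[4]),-t*np.sin(v[4]),9)(v)
obs=[("scene",63,405,H(130,-140,85)),("scene",493,468,H(130,140,85)),("scene",72,478,H(130,-140,0)),("scene",478,538,H(130,140,0)),
("scene",160,60,P(200,-120,6)),("scene",507,98,P(200,120,6)),("scene",317,146,P(145,0,23)),
("scene",338,95,S(-42)),("scene",298,205,S(42)),
("side",68,422,H(130,140,85)),("side",518,497,H(-130,140,85)),("side",610,183,H(-130,-140,85)),("side",568,62,P(200,-120,6)),("side",478,335,P(200,120,6)),
("side",80,513,H(130,140,0)),("side",525,590,H(-130,140,0)),("side",180,400,P(0,120,6))]
def w(v,p):
    c,s=np.cos(v[2]),np.sin(v[2]);return np.array([v[0]+c*p[0]-s*p[1],v[1]+s*p[0]+c*p[1],p[2]])
def res(v):
    o=[]
    for n,a,b,f in obs:
        px=(a/4+245,b/4+155) if n=="scene" else (a/6+240,b/6+165)
        o+=list(proj(d[n],w(v,f(v)))-px)
    return np.array(o)
if __name__=="__main__":
    # sign of the slot line is unknown a priori: s = 145 - t cos(phi)
    f=least_squares(res,[650,0,0,.35,.1],loss="soft_l1");v=f.x
    print(v.round(3));print(f.fun.reshape(-1,2).round(1).tolist())
    print("slot",w(v,P(145,0,9)(v)),"shut",w(v,(-75,0,94)),"front mid",w(v,P(200,0,6)(v)))
E
python3 fit.py
```

```text
[6.3541e+02 3.3885e+01 1.0800e-01 4.7400e-01 1.8800e-01]
[[-1.5, 0.3], [-0.4, -0.5], [-0.3, 0.8], [1.0, 0.5], [0.1, -0.9], [-0.5, -0.8], [0.0, -0.8], [0.2, -0.3], [0.0, 0.3], [-0.9, -0.4], [0.5, 0.1], [0.5, -2.1], [0.8, -0.3], [1.4, 0.2], [-0.8, 1.6], [-1.3, 1.8], [-1.5, 0.7]]
slot [580.81110778  27.9888515  159.17545075] shut [560.84319934  25.83236818  94.        ] front mid [530.79325397  22.5870505  181.60388909]
```

```bash
cat > h.py <<'E'
import numpy as np
from scipy.spatial.transform import Rotation as R
from station import r
def to(target,yaw=None):
    s=r.read_state();M=R.from_rotvec(s["eef_rot"]).as_matrix()
    y=np.arctan2(M[1,1],M[0,1])
    print("t",s["time"],"pos",s["position"].round(1),"y-angle",y.round(3),"F",s["ft_force"].round(1),"gap",round(s["finger_gap"],2),"q",s["joint_pos"].round(2))
    print("tool shift mm",(M.T@(np.array(target)-s["position"])).round(1), "" if yaw is None else f"turn z deg {np.degrees(y-yaw):.1f}")
E
python3 - <<'E'
from fit import *;from h import to
v=[635.4,33.9,.108,.474,.188]
p=w(v,(-95,-65,0));p[2]=230;print(p);to(p,-.08)
E
```

```text
[547.95986276 -40.96135451 230.        ]
t 0.1 pos [ 256.8 -569.2  230.3] y-angle -1.147 F [-0.3  1.5 -0.3] gap 1.0 q [-1.27  0.22  1.53 -0.    1.39 -0.13]
tool shift mm [ 482.6 -361.8    1. ] turn z deg -61.1
```

{"method": "jog_arm", "body": {
  "steps": "0 0 0 0.04 -0.03 0 0;0 0 0 0.04 -0.03 0 0;0 0 0 0.04 -0.03 0 0;0 0 0 0.04 -0.03 0 0;0 0 0 0.04 -0.03 0 0;0 0 0 0.04 -0.03 0 0;0 0 0 0.04 -0.03 0 0;0 0 0 0.04 -0.03 0 0;0 0 0 0.04 -0.03 0 0;0 0 0 0.04 -0.03 0 0;0 0 0 0.04 -0.03 0 0;0 0 0 0.04 -0.03 0 0"
}}

```text
time: 1.3
position: [546.9, -42.1, 231.0]
eef_rot: [-3.071, -0.661, 0.0]
ft_force: [0.8, -0.8, 0.2]
finger_gap: -0.004
```

{"method": "jog_arm", "body": {
  "steps": "0 0 -8 0 0 0 0;0 0 -8 0 0 0 0;0 0 -8 0 0 0 0;0 0 -8 0 0 0 0;0 0 -8 0 0 0 0;0 0 -8 0 0 0 0;0 0 -8 0 0 0 0;0 0 -5 0 0 0 0;0 0 0 0 0 0 0;0 0 0 0 0 0 0"
}}

```text
time: 2.3
position: [546.3, -44.1, 231.0]
eef_rot: [-2.313, -2.125, 0.001]
ft_force: [-0.2, -0.3, 0.4]
finger_gap: 0.002
```

Run:
```python
from h import to
to([548,-41,91],-.08)
```

```text
t 2.3 pos [546.3 -44.1 231. ] y-angle -0.085 F [-0.2 -0.3  0.4] gap 0.0 q [-0.22  0.04  1.73  0.    1.38 -0.14]
tool shift mm [  3.2   1.5 140. ] turn z deg -0.3
```

{"method": "jog_arm", "body": {
  "steps": "0 0 0 0 0 0.025 0;0 0 0 0 0 0.015 0;0 0 0 0 0 0.01 0;0 0 0 0 0 0.01 0;0 0 0 0 0 0.01 0;0 0 0 0 0 0.01 0;0 0 0 0 0 0.01 0"
}}

```text
time: 3.0
position: [546.8, -44.2, 140.9]
eef_rot: [2.311, 2.128, 0.001]
ft_force: [-0.4, 0.1, 2.6]
finger_gap: -0.002
```

{"method": "jog_arm", "body": {
  "steps": "0 0 0 0 0 0.01 0;0 0 0 0 0 0.01 0;0 0 0 0 0 0.01 0;0 0 0 0 0 0.01 0;0 0 0 0 0 0.005 0;0 0 0 0 0 0 0"
}}

```text
time: 3.6
position: [545.9, -44.0, 95.0]
eef_rot: [-2.31, -2.127, 0.001]
ft_force: [-1.2, -0.4, -0.3]
finger_gap: 0.001
```

{"method": "jog_arm", "body": {
  "steps": "0 0 0 0 0 0.001 0;0 0 0 0 0 0.001 0;0 0 0 0 0 0.001 0;0 0 0 0 0 0.001 0;0 0 0 0 0 0 0;0 0 0 0 0 0 0"
}}

```text
time: 4.2
position: [546.7, -44.2, 92.5]
eef_rot: [2.311, 2.128, 0.001]
ft_force: [-0.6, 0.1, 2.2]
finger_gap: -0.004
```

{"method": "jog_arm", "body": {
  "steps": "0 0 0 0 0 0.001 0;0 0 0 0 0 0.001 0;0 0 0 0 0 0 0;0 0 0 0 0 0 0"
}}

```text
time: 4.6
position: [546.7, -44.2, 91.0]
eef_rot: [2.311, 2.128, 0.0]
ft_force: [-2.7, 0.1, 7.1]
finger_gap: -0.0
```

{"method": "jog_arm", "body": {
  "steps": "0 0 0 0 0 0.001 0;0 0 0 0 0 0.001 0;0 0 0 0 0 0 0;0 0 0 0 0 0 0;0 0 0 0 0 0 0"
}}

```text
time: 5.1
position: [546.8, -44.2, 90.9]
eef_rot: [2.31, 2.128, 0.0]
ft_force: [-9.3, 1.3, 19.6]
finger_gap: -0.0
```

The panel is on its stop: 19.6 N with z holding at 90.9. Next I'll lift off, move over the fastener and look.

{"method": "jog_arm", "body": {
  "steps": "0 0 0 0 0 -0.01 0;0 0 0 0 0 -0.04 0;0 0 0 0 0 -0.045 0;0 0 0 0 0 -0.025 0.45;0 0 0 0.035 0.007 0 0.45;0 0 0 0.035 0.007 0 0.45;0 0 0 0 0 0 0.45;0 0 0 0 0 0 0.45;0 0 0 0 0 0 0.45"
}}

```text
time: 6.0
position: [565.8, 23.8, 207.9]
eef_rot: [-2.311, -2.128, 0.001]
ft_force: [0.0, -0.8, 0.1]
finger_gap: 0.448
```

Run:
```python
from h import to
from station import read_camera
import cv2,pickle
to([560.8,25.8,94],-.08)
d=pickle.load(open("cams.pkl","rb"))
for n in("wrist","scene"):
    d["2"+n]=c=read_camera(n)
cv2.imwrite("pics/w1.png",d["2wrist"]["frame"][:,:,::-1])
print(d["2wrist"]["pose"].round(3),d["2wrist"]["fx"],d["2wrist"].keys())
pickle.dump(d,open("cams.pkl","wb"))
```

```text
t 6.0 pos [565.8  23.8 207.9] y-angle -0.083 F [ 0.  -0.8  0.1] gap 0.45 q [-0.1   0.1   1.71 -0.    1.34 -0.01]
tool shift mm [  1.6  -5.1 113.9] turn z deg -0.1
[[ 9.97000e-01  7.80000e-02  2.70000e-02  5.73054e+02]
 [-8.20000e-02  9.48000e-01  3.07000e-01  1.01863e+02]
 [-2.00000e-03 -3.08000e-01  9.51000e-01  3.50284e+02]
 [ 0.00000e+00  0.00000e+00  0.00000e+00  1.00000e+00]] 293.64903433592343 dict_keys(['frame', 'fx', 'fy', 'cx', 'cy', 'pose'])
```

View pics/w1.png

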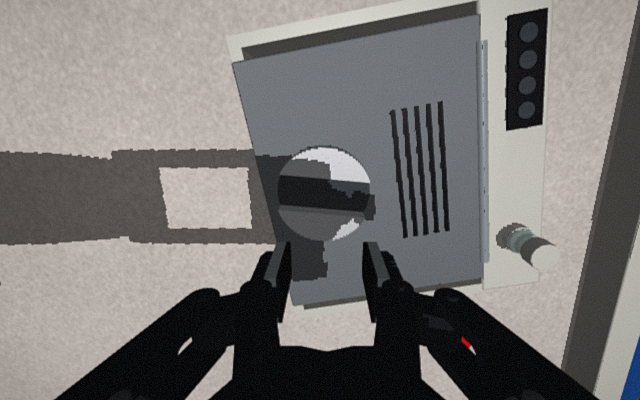

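The wrist view shows the panel shut. The disc is centred near (324,193), and the dark slot runs from about (279,190) to (373,205). I'll overlay the model and compare numerically.

Run:
```python
from fit import *
import cv2
c=d["2wrist"];v=[635.4,33.9,.108,0,.188]
im=cv2.resize(c["frame"][:,:,::-1],None,fx=4,fy=4,interpolation=cv2.INTER_CUBIC)
def L(pts,col):
    q=np.array([proj(c,p) for p in pts])*4+1.5;cv2.polylines(im,[q.round().astype(np.int32)],False,col,2)
C=w(v,(-75,0,94))
print(C,"deck yaw",v[2])
a=v[2]-v[4];u=np.array([np.cos(a),np.sin(a),0]);n=np.array([-u[1],u[0],0]);z=np.array([0,0,1])
t=np.linspace(0,6.2832,60)
L([C+z*14+42*(np.cos(k)*u+np.sin(k)*n) for k in t],(0,0,255))
e=39
for s,h in((16,14),(-16,0),(-16,14)):L([C+z*h+s*n-e*u,C+z*h+s*n+e*u],(0,255,0))
L([w(v,p) for p in((-130,120,91),(70,120,91),(70,-120,91),(-130,-120,91),(-130,120,91))],(255,0,255))
cv2.imwrite("pics/w2.png",im[470:1070,860:1660])
```

```text
[560.83697501  25.81573722  94.        ] deck yaw 0.108
```

View pics/w2.png

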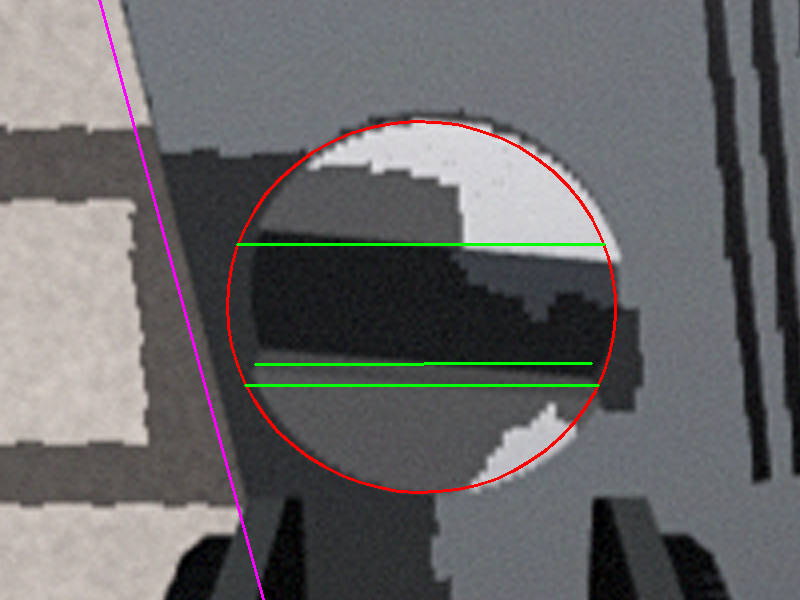

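The disc sits about 2 mm further back than the model, and the slot is about 4.5° more clockwise. I'll correct for both and go in.

{"method": "jog_arm", "body": {
  "steps": "0 0 4.5 0 0 0 0.45;0 0 0 0.002 -0.003 0.03 0.45;0 0 0 0 0 0.04 0.45;0 0 0 0 0 0.02 0.45;0 0 0 0 0 0.006 0.45;0 0 0 0 0 0.004 0.45;0 0 0 0 0 0.004 0.45;0 0 0 0 0 0 0.45"
}}

```text
time: 6.9
position: [564.3, 26.7, 105.2]
eef_rot: [2.392, 2.035, 0.002]
ft_force: [0.2, -0.1, 0.1]
finger_gap: 0.45
```

Run:
```python
from h import to
to([562.5,26,94],-.16)
```

```text
t 6.9 pos [564.3  26.7 105.2] y-angle -0.161 F [ 0.2 -0.1  0.1] gap 0.45 q [-0.09  0.2   1.8  -0.    1.14  0.07]
tool shift mm [-0.9 -1.7 11.2] turn z deg -0.1
```

{"method": "jog_arm", "body": {
  "steps": "0 0 0 -0.001 -0.002 0.003 0.45;0 0 0 0 0 0.003 0.45;0 0 0 0 0 0.002 0.45;0 0 0 0 0 0.002 0.45;0 0 0 0 0 0 0.45;0 0 0 0 0 0 0.45"
}}

```text
time: 7.5
position: [561.4, 26.3, 94.2]
eef_rot: [-2.393, -2.036, 0.0]
ft_force: [-0.7, -0.5, -0.2]
finger_gap: 0.45
```

{"method": "jog_arm", "body": {
  "steps": "0 0 0 0 0 0.001 0.45;0 0 5 0 0 0 0.45;0 0 5 0 0 0 0.45;0 0 6 0 0 0 0.45;0 0 6 0 0 0 0.45;0 0 6 0 0 0 0.45;0 0 6 0 0 0 0.45;0 0 0 0 0 0 0.45"
}}

```text
time: 8.3
position: [561.7, 26.7, 93.4]
eef_rot: [-2.884, -1.246, -0.001]
ft_force: [0.8, 2.0, 0.2]
finger_gap: 0.454
```

Run:
```python
from h import *
to([562.5,26,94],-1.5);print(r.read_state()["torque"])
```

```text
t 8.3 pos [561.7  26.7  93.4] y-angle -0.755 F [0.8 2.  0.2] gap 0.45 q [-0.09  0.21  1.81  0.    1.12  0.66]
tool shift mm [ 0.   1.  -0.6] turn z deg 42.7
[ 0.36630219 -0.07427173  0.08205715]
```

{"method": "jog_arm", "body": {
  "steps": "0 0 6 0 0 0 0.45;0 0 6 0 0 0 0.45;0 0 6 0 0 0 0.45;0 0 6 0 0 0 0.45;0 0 6 0 0 0 0.45;0 0 6 0 0 0 0.45;0 0 5 0 0 0 0.45;0 0 3 0 0 0 0.45;0 0 0 0 0 0 0.45"
}}

```text
time: 9.2
position: [562.6, 27.1, 93.6]
eef_rot: [-3.139, -0.079, -0.004]
ft_force: [4.0, 4.0, -2.1]
finger_gap: 0.45
```

Run:
```python
from h import *
to([562.5,26,94],-1.463);print(r.read_state()["torque"])
```

```text
t 9.2 pos [562.6  27.1  93.6] y-angle -1.521 F [ 4.   4.  -2.1] gap 0.45 q [-0.09  0.21  1.81  0.    1.12  1.43]
tool shift mm [-0.1  1.1 -0.4] turn z deg -3.3
[ 0.75606455 -0.66023794  0.01643645]
```

{"method": "jog_arm", "body": {
  "steps": "0 0 2 0 0 0 0.45;0 0 2 0 0 0 0.45;0 0 2 0 0 0 0.45;0 0 2 0 0 0 0.45;0 0 0 0 0 0 0.45"
}}

```text
time: 9.7
position: [562.8, 27.0, 93.6]
eef_rot: [-3.137, 0.139, -0.005]
ft_force: [4.0, 4.0, -2.2]
finger_gap: 0.451
```

Run:
```python
from h import *
to([562.5,26,94],-1.463);print(r.read_state()["torque"])
```

```text
t 9.7 pos [562.8  27.   93.6] y-angle -1.66 F [ 4.   4.  -2.2] gap 0.45 q [-0.09  0.21  1.81  0.    1.12  1.57]
tool shift mm [-0.2  1.1 -0.4] turn z deg -11.3
[ 0.55979433 -0.87463891  0.04556003]
```

{"method": "jog_arm", "body": {
  "steps": "0 0 2 0 0 0 0.45;0 0 2 0 0 0 0.45;0 0 2 0 0 0 0.45;0 0 0 0 0 0 0.45;0 0 0 0 0 0 0.45"
}}

```text
time: 10.2
position: [562.9, 27.1, 93.6]
eef_rot: [-3.127, 0.295, -0.005]
ft_force: [5.4, 3.7, -4.1]
finger_gap: 0.451
```

Run:
```python
from h import *
to([562.5,26,94],-1.463);print(r.read_state()["torque"])
```

```text
t 10.2 pos [562.9  27.1  93.6] y-angle -1.759 F [ 5.4  3.7 -4.1] gap 0.45 q [-0.09  0.21  1.81  0.    1.12  1.67]
tool shift mm [-0.2  1.1 -0.4] turn z deg -17.0
[ 0.75475449 -0.98969597  2.0230919 ]
```

The moment about the axis jumped to 2 N m, so the fastener is at its stop. I'll ease back within the play and lift out.

{"method": "jog_arm", "body": {
  "steps": "0 0 -4 0 0 0 0.45;0 0 -4 0 0 0 0.45;0 0 0 0 0 0 0.45;0 0 0 0 0 -0.01 0.45;0 0 0 0 0 -0.02 0.45;0 0 0 0 0 -0.04 0.45;0 0 0 0 0 -0.05 0.45;0 0 0 -0.04 0 0 0.45;0 0 0 -0.05 0 0 0.45;0 0 0 -0.05 0 0 0.45;0 0 0 0 0 0 0.45;0 0 0 0 0 0 0.45"
}}

```text
time: 11.4
position: [421.1, 34.0, 214.1]
eef_rot: [3.14, -0.089, 0.004]
ft_force: [0.3, 0.2, 0.1]
finger_gap: 0.453
```

Run:
```python
from h import to
from station import read_camera
import cv2,numpy as np
to([562.5,26,94])
a=read_camera("scene")["frame"][155:295,245:385,::-1];b=read_camera("side")["frame"][165:265,240:350,::-1]
a=cv2.resize(a,(390,390),interpolation=cv2.INTER_CUBIC);b=cv2.resize(b,(400,390),interpolation=cv2.INTER_CUBIC)
cv2.imwrite("pics/e.png",np.hstack([a,b]))
```

```text
t 11.4 pos [421.1  34.  214.1] y-angle -1.627 F [0.3 0.2 0.1] gap 0.45 q [-0.11 -0.28  2.05 -0.    1.37  1.52]
tool shift mm [141.4  -0.  120.5]
```

View pics/e.png

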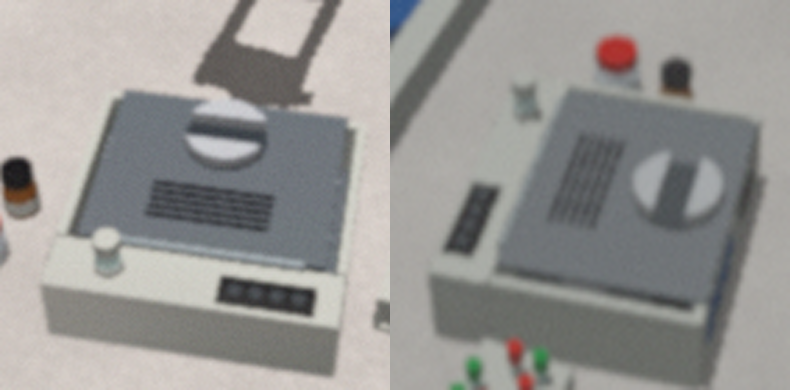

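The panel is flat in both views. The slot, from (190,125) to (267,133), runs parallel to the front edge, from (125,95) to (350,118). The vial, amber vial and cup look undisturbed.

```bash
python3 -c "
from station import order
print(order.job_done())"
```

```text
the job is handed in; nothing more can be done
None
```

I shut the panel and locked it, then handed the job in; the station gives no verdict. The whole thing took about 11.5 s of the 48 s.

- **Shutting the panel:** I pushed it down with the closed fingertips until it stopped at a height of 90.9 mm, against the expected 91 mm, with 19.6 N pressing on it.
- **Turning the fastener:** With the fingers part open in the slot, I turned it clockwise until the moment about its axis jumped from about 0.05 to 2 N m, which is the stop. I then eased back 8° within the play, lifted out and moved clear.
- **Last checks:**
  - The final pictures show the panel flat and the slot parallel to its front edge.
  - The force reading was about zero with the arm clear.
  - The vial, amber vial and cup looked undisturbed. I did not re-check the rack (only partly in view), microplate, reagent bottle or tip box; the arm was not near them while pushing and turning.
- **Disagreements:**
  - The first position fit was about 2 mm and 4.5° off at the fastener. I corrected this from the wrist camera before going in.
  - The play in the slot before the stop was larger than I expected, roughly 15° rather than 8°.

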